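# Set the dust extractor to its third click and start it

### The arm

A 7-joint arm with a two-finger parallel gripper is mounted at the origin on the work surface. World frame = base frame: x ahead of the robot, y to its left, z up, the work surface at z = 0. Lengths are in m, angles in degrees, forces in N, time in s.
With the tool pointing down it reaches from about 0.425 to 0.875 m from the base axis. Payload 4.7 kg.
Tool frame: the origin (TCP) lies on the centre line of the jaws, within the pads' length; the fingertips stand 11 mm ahead of it and the grasp point (between the pads) lies 8 mm behind it (finger_overhang is the x of the fingertips in the tool frame, in m); x points along the fingers, z is the direction in which the jaws open and shut, and the axes are right-handed (so a half turn about x gives the same grasp; the last joint's range is limited). The gripper opens to 87 mm and grips with 3 to 60 N. Pads are 19 mm wide; open, the fingers measure 117 mm over their backs; the gripper's body (75 mm by 190 mm) begins 51 mm behind the grasp point.
Start: joints at [71.912, 18.392, -4.016, 83.108, 1.295, 78.541, -3.26], TCP at [0.21, -0.615, 0.234] pointing down, gripper open.
Joint ranges: [-163.93, 163.93], [-17.29, 119.83], [-79.2, 71.16], [3.27, 140.29], [-89.18, 269.18], [5.43, 117.66], [-154.24, 154.24]. Speed limits (degrees/s): [147.25, 147.25, 180, 180, 180, 180, 180].

### API

Orientations are given as [roll, pitch, yaw] about the fixed x, y, z axes, in that order (R = Rz(yaw) Ry(pitch) Rx(roll)).
In Python, from cell import get_obs, read_camera, sign_off, cut_out, finger_overhang gives the robot as it stands.
- The arm moves only by the tool servo_tool, never from a script. Its argument "rows" is one flat list of numbers, 5 for each row, row after row: the shift along the world's x, y, z in mm, then the turn about the world's z in degrees, then the closure, from 0 (fully open) to 1 (shut). A call has 1 to 10 rows; each row is the pose to reach, as a shift and turn from the pose commanded when the call began; what a row does not reach only later rows make up. A row lasts 1/12 s, in which the tool goes at most 41.7 mm and 7.16 degrees, less where a joint would pass 70% of its speed; a pose out of reach is approached as far as the arm can. A call with a gripper value outside its range is refused whole. The fingers move at their own pace and stop on an object; "force" is the grip in N (left out, the last holds). Time passes only in rows, so rows that repeat a pose let the fingers close. It gives the time, the measured TCP pose, the force and the opening at its end, in the units of the state.
- get_obs(): the state, without advancing time (a new reading comes with each control period).
- read_camera(name): name is "scene" or "side" or "wrist"; returns a dict with "frame" (420x560x3 uint8, blue, green, red), "range_z" (420x560 float32, m along the optical axis (not along the pixel's ray), 0 where there is no reading), "intrinsics" (3x3 intrinsics, pixels), "cam_to_world" (4x4, takes a point from camera to world coordinates); the wrist camera has in their place "tool_from_camera" (4x4, takes a point from camera to tool coordinates, whose origin is the TCP and whose axes are the tool frame's). Camera axes: x right, y down, z forward; pixel columns grow to the right and rows downward; lengths in m; the calibration is good to about 2 mm. A picture is of the moment at which its call begins: read the wrist's pose just before it.
- sign_off(): hands the job in, once; it reports no verdict.
Trained networks look in a picture, given as the dict that the camera call returned (one of the last four; its "shot" number tells which), for a name from the list of things; names that differ only in an ending like _2 or _b are one class to them, and where a whole thing is asked for, a point or a joint stands for the part that bears it (a point fixed in the world has none). Each returns a list of dicts, best first, with "score" (0 to 1); they miss things now and then, are a little off and sometimes report something else, mostly with a low value. They report only what shows in the picture. A call takes as long as a camera call.
- cut_out(name, picture): "pixels" (420x560 bool, what is visible of it) and "extent" ([centre column, centre row, width, height] in pixels, round what is visible of it).
The state is a dict: "time_s": time; "qpos": joint angles; "joint_velocities": joint speeds; "effort": joint torques, N m; "tool_pos": TCP position; "tool_rot": TCP orientation; "force": force on the tool from outside, world axes, zero at the start; "wrist_torque": the same for the moment, N m; "grip_width": finger opening in m.
Only numpy, scipy, OpenCV 4.12 (cv2) and the standard library are available. Lean on these libraries where they do the work, as an engineer would, in place of code of your own. Each camera call takes 0.05 s, during which the arm holds its last target.

### The job

On the dust extractor's control box, push the suction lever (the upright paddle in the slot) away from its off end, counting the clicks, and leave it resting in the third notch (counted from off, off itself not counted), never running it past the third. Then press the square start key right down and let it spring back; leave the round stop button alone. Only push and press, gently: do not pinch the lever, and pick up or shove nothing that stands around.

Things in the scene. Friction and masses are not known exactly. Their poses are not given: they have to be found in the camera images.
- control_box: Grey box fixed to the bench, 180 (own x) by 220 (own y) by 60 mm high; origin at the centre of its underside, z up, x away from the robot at yaw 0, y to the robot's left. On its flat top (panel): the suction lever in a straight slot along y at x = +42 mm, the square start key at (-50, +65), the round stop button at (-50, -65), a small loose tin at about (-50, 0) between them.
- lever (a joint): Lever travel along the box's +y, m: 0 = off, 0.0915 = other end. Spring notches at 0.018, 0.036, 0.054 (third), 0.072, 0.090; off is not counted. Starts at rest at off or in the first notch. About 5 N pushes it out of a notch; past the crest (half-way between notches) it jumps up to 9 mm into the next one by itself, and left anywhere within 8 mm of a notch it settles there.
- lever_top (a point): Centre of the top of the lever: an upright black paddle, 24 mm (box x) by 12 mm (box y, its sliding way), 34 mm tall, top 38 mm above the panel and 98 mm above the bench, fine white line on top. To push it on, press on its off-side face (towards the box's -y).
- slot_off (a point): Off mark: point on the panel in the slot where the lever's centre stands at off, at own (+42, -45, 60) mm of the box. Small white ticks on both sides of the slot mark off (longer and thicker than the others) and, every 18 mm along the box's +y, the five notches.
- start_key (a joint): Travel of the start key, straight down, in m: 0 at rest, 0.006 fully pressed; springs back by itself. 2 N starts it moving, 5 N presses it fully.
- start_top (a point): Centre of the top face of the start key: a flat square off-white key, 34 by 34 mm in a square dark frame, its top 12 mm above the panel (72 mm above the bench) at rest.
- stop_button (a joint): Travel of the stop button, straight down, in m: 0 at rest, 0.006 fully pressed. A round button of 28 mm diameter in a dark round housing, on the panel at own (-50, -65) mm of the box. To be left alone.
- peg_tin: Small loose aluminium tin, 26 mm in diameter and 28 mm tall, standing on the panel between the two buttons. Bystander; origin at the centre of its underside.
- glue_bottle: Loose amber bottle, 44 mm in diameter, 95 mm tall, standing left of the box (its +y side). Bystander; origin at the centre of its underside.
- wax_tin: Loose flat steel tin, 70 mm in diameter, 32 mm tall, right of the box (its -y side). Bystander; origin at the centre of its underside.
- sanding_block: Loose cork block, 60 by 110 by 30 mm, on the robot's side of the box. Bystander; origin at the centre of its underside.
- bridge_blank: Loose dark wooden bar, 35 by 170 by 12 mm, beyond the box. Bystander; origin at the centre of its underside.
- fret_hammer: Loose small hammer lying on the bench far to the right. Bystander; origin on its handle's underside.
- driver: Loose screwdriver lying on the bench far to the left. Bystander; origin on its handle's underside.

How it is judged:
By the outcome, as a careful person would: the job done as asked, in the order asked, and still so for the second after the job is handed in, with the robot touching nothing.
It also fails if it takes over 64 s, if anything falls off the work surface, if the arm or the gripper's body presses on something with over 40 N, if the wrist force passes 120 N, or if a joint passes its speed limit or range.

## Working session

There is one attempt and no reset: what is moved stays moved. The work goes in short steps, Python scripts to look and compute and a tool call to move; the robot and the scene stay as the last step left them, time stands still between calls to the robot, and variables do not carry over. Pictures are saved under pics/ and viewed, and the job is handed in when it is done.

Besides the shell and the picture viewer there is one more tool, called after "Emit:" as name(argument=value, ...) on one line, values as JSON. servo_tool: Moves the arm, as the interface text tells. Its arguments: {"type":"object","properties":{"rows":{"type":"array"},"force":{"type":"number"}},"required":["rows"]}

```bash
mkdir -p pics; ls; cat > h.py <<'E'
import numpy as np, cv2
from cell import *
def world(p,mask):
    v,u=np.nonzero(mask&(p["range_z"]>0)); z=p["range_z"][v,u].astype(float)
    K=p["intrinsics"]; c=np.stack([(u-K[0,2])/K[0,0]*z,(v-K[1,2])/K[1,1]*z,z,np.ones_like(z)])
    return (p["cam_to_world"]@c)[:3].T
E
python3 - <<'E'
from h import *
o=get_obs(); print(o)
for n in ("scene","side","wrist"):
    p=read_camera(n); cv2.imwrite(f"pics/{n}0.png",p["frame"])
    for t in ("control_box","lever","start_key","stop_button","peg_tin","glue_bottle","wax_tin"):
        r=cut_out(t,p)
        for d in r[:1]:
            s=""
            if n!="wrist":
                w=world(p,d["pixels"]); s=np.round(np.median(w,0),4) if len(w) else "", np.round(w.max(0),3) if len(w) else ""
            print(n,t,round(d["score"],2),np.round(d["extent"],1),s)
E
```

```text
pics
{'time_s': 0.0, 'qpos': array([71.91265431, 18.43808152, -4.01718941, 83.17644669,  1.29664932,
       78.54160829, -3.26005782]), 'joint_velocities': array([-0.05522229,  0.0159085 ,  0.06308013, -0.0100791 ,  0.01616182,
        0.01116672, -0.12756888]), 'effort': array([-2.33952642e-04, -4.91287494e+01, -4.03860155e-01, -3.12530851e+01,
       -6.39660470e-02,  4.35347459e-02,  1.60704508e-04]), 'tool_pos': array([ 0.21027617, -0.61446592,  0.2324593 ]), 'tool_rot': array([-176.38798599,   89.88898958,  112.51098821]), 'force': array([-1.0242094 , -0.47321409, -0.62552926]), 'wrist_torque': array([0.03186547, 0.04583241, 0.0425868 ]), 'grip_width': 0.0872012299724482}
scene control_box 0.83 [276.3 229.   96.   84.2] (array([ 0.577 , -0.0059,  0.0583]), array([0.658, 0.182, 0.1  ]))
scene lever 0.56 [277.9 227.1   7.1  13.4] (array([ 0.5989, -0.0095,  0.0861]), array([0.608, 0.001, 0.1  ]))
scene start_key 0.65 [279.8 197.   19.    7.2] (array([0.5057, 0.0834, 0.0702]), array([0.521, 0.113, 0.078]))
scene stop_button 0.41 [244.1 217.7  13.    9.4] (array([ 0.5066, -0.0468,  0
[... 238 characters left out ...]
y([0.606, 0.302, 0.097]))
scene wax_tin 0.58 [237.5 274.4  23.6  23.7] (array([ 0.6077, -0.1678,  0.0294]), array([ 0.635, -0.12 ,  0.038]))
side control_box 0.85 [270.7 233.9  81.6  82.9] (array([0.5473, 0.0595, 0.0597]), array([0.666, 0.196, 0.102]))
side start_key 0.65 [291.5 243.2  12.7  14.3] (array([0.4978, 0.0888, 0.0711]), array([0.518, 0.103, 0.077]))
side stop_button 0.58 [296.2 203.9  11.6  10. ] (array([ 0.4986, -0.042 ,  0.0808]), array([ 0.513, -0.029,  0.085]))
side peg_tin 0.56 [294.6 222.4  12.9  15.8] (array([0.4996, 0.0251, 0.0843]), array([0.512, 0.034, 0.092]))
side glue_bottle 0.67 [251.6 281.2  22.4  34.6] (array([0.573 , 0.2126, 0.0569]), array([0.606, 0.224, 0.098]))
```

```bash
python3 - <<'E'
import cv2,numpy as np
a=cv2.imread("pics/scene0.png")[150:320,190:370];b=cv2.imread("pics/side0.png")[160:330,200:360]
cv2.imwrite("pics/sc.png",cv2.resize(a,None,fx=3.3,fy=3.3,interpolation=2))
cv2.imwrite("pics/sd.png",cv2.resize(b,None,fx=3.3,fy=3.3,interpolation=2))
E
```

```text
(no output)
```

View pics/scene0.png

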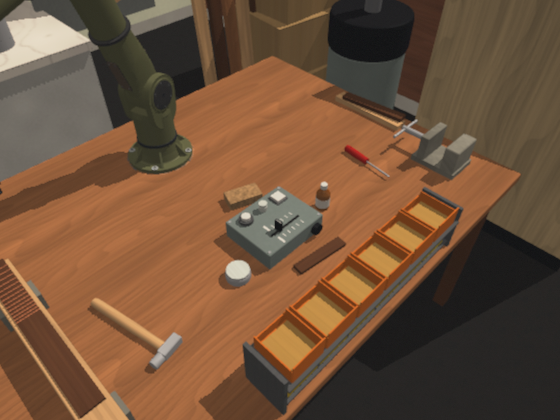

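View pics/sc.png

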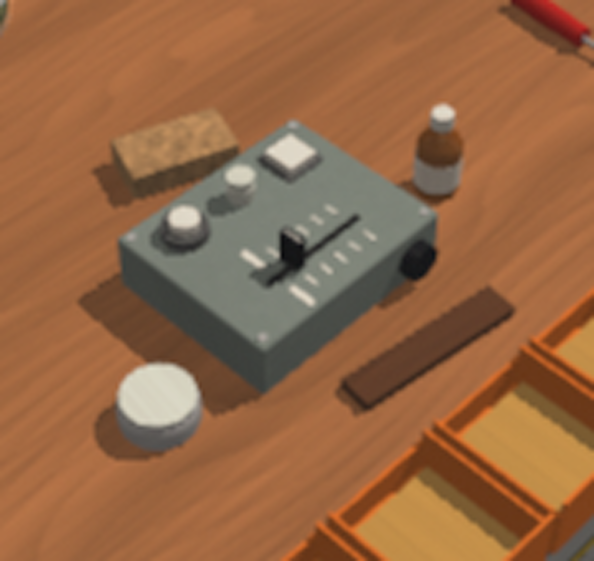

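View pics/sd.png

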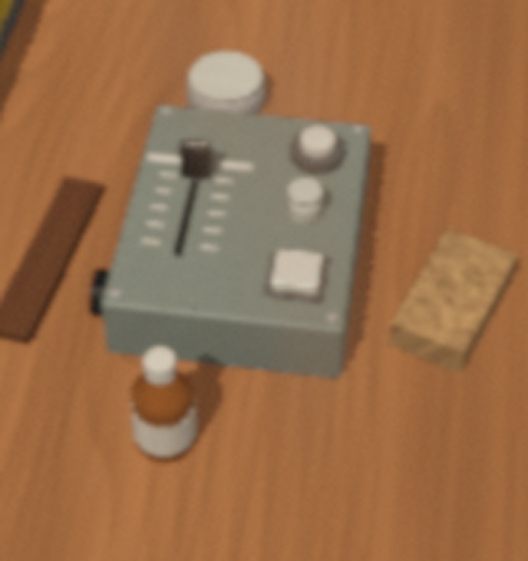

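```bash
python3 - <<'E'
from h import *
from scipy.spatial.transform import Rotation as R
o=get_obs(); print(np.round(R.from_euler('xyz',o['tool_rot'],degrees=True).as_matrix(),3)); p=read_camera("wrist"); print(np.round(p["tool_from_camera"],3),p["intrinsics"],finger_overhang)
E
```

```text
[[-0.     0.946  0.324]
 [-0.     0.324 -0.946]
 [-1.    -0.    -0.   ]]
[[-0.002 -0.288  0.958 -0.153]
 [ 0.001 -0.958 -0.288  0.079]
 [ 1.     0.     0.002 -0.   ]
 [ 0.     0.     0.     1.   ]] [[334.41582105   0.         281.96017848]
 [  0.         334.41582105 212.35864914]
 [  0.           0.           1.        ]] 0.011
```

Emit:
servo_tool(rows=[20,35,20,0,0.3,40,70,40,0,0.6,60,105,60,0,1,80,140,80,0,1,100,175,100,0,1,120,210,115,0,1,140,245,115,0,1,160,280,115,0,1,180,315,115,0,1,200,350,115,0,1])

```text
time_s: 2.08
tool_pos: [0.4055, -0.2731, 0.3493]
tool_rot: [17.2, 89.9, -53.9]
force: [0.5, -0.8, -0.4]
grip_width: 0.0283
```

Emit:
servo_tool(rows=[10,35,0,-4,1,20,70,0,-8,1,30,105,0,-12,1,40,140,0,-16,1,50,175,0,-19,1,60,210,0,-19,1,70,245,0,-19,1,80,265,0,-19,1,80,265,0,-19,1,80,265,0,-19,1])

```text
time_s: 2.92
tool_pos: [0.4849, -0.0087, 0.3487]
tool_rot: [16.0, 90.0, -73.9]
force: [-0.8, -0.9, -0.4]
grip_width: 0.0003
```

```bash
cat >> h.py <<'E'
from scipy.spatial.transform import Rotation as R
def wristcam():
    o=get_obs(); p=read_camera("wrist")
    T=np.eye(4); T[:3,:3]=R.from_euler('xyz',o['tool_rot'],degrees=True).as_matrix(); T[:3,3]=o['tool_pos']
    p["cam_to_world"]=T@p["tool_from_camera"]; return o,p
E
python3 - <<'E'
from h import *
o,p=wristcam(); print(o['tool_pos'],o['tool_rot'],o['force'],o['time_s'])
cv2.imwrite("pics/w1.png",p["frame"])
np.savez("w1.npz",**{k:p[k] for k in("frame","range_z","intrinsics","cam_to_world")})
for t in ("control_box","lever","start_key","stop_button","peg_tin"):
    for d in cut_out(t,p)[:1]:
        w=world(p,d["pixels"]); print(t,round(d["score"],2),np.round(d["extent"],1),np.round(np.median(w,0),4),np.round(w.min(0),4),np.round(w.max(0),4))
E
```

```text
[ 0.48488698 -0.00869428  0.34870228] [ 15.98492673  89.97401365 -73.92407814] [-0.81043283 -0.87585286 -0.38849072] 2.9167
control_box 0.72 [258.8 114.3 184.2 158.4] [0.5615 0.0208 0.0617] [ 4.609e-01 -9.120e-02 -3.000e-04] [0.6633 0.13   0.1016]
lever 0.49 [281.8  85.8   7.8  21.8] [ 0.5931 -0.0069  0.0991] [ 0.581  -0.0126  0.061 ] [ 6.050e-01 -5.000e-04  1.016e-01]
start_key 0.97 [211.6 161.6  28.3  26.8] [0.5012 0.0821 0.0733] [0.4842 0.0666 0.0647] [0.517  0.0994 0.076 ]
stop_button 0.65 [313.7 164.9  20.8  21.7] [ 0.5029 -0.0452  0.0835] [ 0.4887 -0.0584  0.0731] [ 0.5152 -0.0322  0.086 ]
peg_tin 0.87 [259.2 163.3  23.7  23.5] [0.5039 0.0189 0.0893] [0.4847 0.0063 0.0595] [0.5159 0.0351 0.0915]
```

View pics/w1.png

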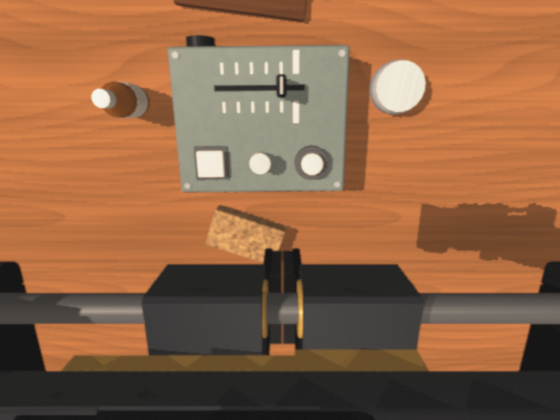

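```bash
python3 - <<'E'
from h import *
p=dict(np.load("w1.npz")); f=p["frame"]
g=f.min(2).astype(np.uint8); m=np.zeros_like(g); m[45:125,205:320]=1
b=((g>165)&(m>0)).astype(np.uint8)
n,l,s,c=cv2.connectedComponentsWithStats(b)
K=p["intrinsics"];T=p["cam_to_world"]
def hit(u,v,z):
    d=T[:3,:3]@np.array([(u-K[0,2])/K[0,0],(v-K[1,2])/K[1,1],1]); t=(z-T[2,3])/d[2]; return T[:3,3]+t*d
panel=np.zeros(g.shape,bool); panel[130:150,190:330]=1
print("panel z",np.median(world(p,panel)[:,2]))
zp=np.median(world(p,panel)[:,2])
for i in range(1,n):
    if s[i,4]>3: print(s[i],np.round(c[i],1),np.round(hit(*c[i],zp),4))
cv2.imwrite("pics/w1z.png",cv2.resize(f[40:200,160:360],None,fx=4,fy=4,interpolation=2))
E
```

```text
panel z 0.06172633071324146
[292  50   8  24 176] [295.3  61.2] [ 0.6228 -0.0252  0.0617]
[220  62   4  13  45] [221.4  68.3] [0.6147 0.0645 0.0617]
[235  62   4  13  45] [236.4  68.2] [0.6148 0.0463 0.0617]
[249  62   5  13  46] [251.   67.7] [0.6155 0.0285 0.0617]
[264  62   4  12  45] [265.6  67.4] [0.6158 0.0108 0.0617]
[279  62   4  12  46] [280.5  67.3] [ 0.616  -0.0073  0.0617]
[281  77   1  16  16] [281.   84.5] [ 0.5964 -0.008   0.0617]
[251 101   4  12  41] [252.4 106.8] [0.5701 0.0278 0.0617]
[265 101   4  12  43] [266.5 106.4] [0.5707 0.0101 0.0617]
[280 101   3  12  35] [281.  106.3] [ 0.5708 -0.0081  0.0617]
[222 102   4  11  42] [223.5 107. ] [0.5698 0.0641 0.0617]
[236 102   4  11  35] [237.9 106.8] [0.5701 0.046  0.0617]
[293 102   6  21 120] [295.5 112.5] [ 0.5634 -0.0263  0.0617]
```

View pics/w1z.png

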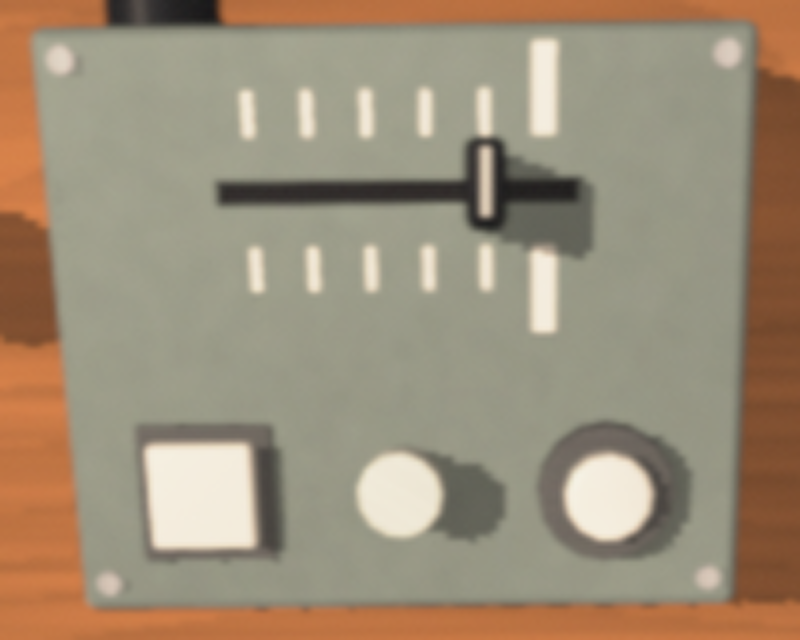

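Emit:
servo_tool(rows=[20,-7,-30,1,1,40,-14,-60,1,1,60,-20,-90,1,1,80,-26,-120,1,1,95,-33,-150,1,1,108,-33,-180,1,1,108,-33,-195,1,1,108,-33,-195,1,1,108,-33,-195,1,1])

```text
time_s: 3.97
tool_pos: [0.5921, -0.0436, 0.1529]
tool_rot: [-103.2, 89.9, 167.7]
force: [-0.2, 0.8, -1.2]
grip_width: 0.0006
```

```bash
python3 - <<'E'
from h import *
o,p=wristcam(); print(o['tool_pos'],o['tool_rot'],o['force'],o['time_s'])
cv2.imwrite("pics/w2.png",p["frame"])
E
```

```text
[ 0.59210819 -0.04360176  0.15285708] [-103.16118073   89.86762156  167.68187061] [-0.24746535  0.84361111 -1.16235322] 3.9667
```

View pics/w2.png

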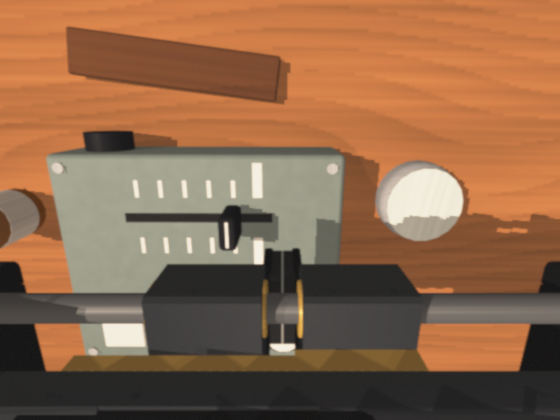

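Emit:
servo_tool(rows=[1,1,-25,0,1,1,1,-50,0,1,1,1,-65,0,1,1,1,-70,0,1,1,1,-70,0,1,1,1,-70,0,1])

```text
time_s: 4.52
tool_pos: [0.5949, -0.0421, 0.0856]
tool_rot: [76.2, 89.8, -13.0]
force: [-0.1, 0.1, 0.2]
grip_width: 0.0002
```

Emit:
servo_tool(rows=[0,2,0,0,1,0,4,0,0,1,0,6,0,0,1,0,8,0,0,1,0,10,0,0,1,0,10,0,0,1])

```text
time_s: 5.02
tool_pos: [0.5938, -0.0312, 0.0837]
tool_rot: [144.4, 90.0, 55.3]
force: [1.0, 0.8, -0.2]
grip_width: 0.0007
```

Emit:
servo_tool(rows=[0,1,0,0,1,0,2,0,0,1,0,3,0,0,1,0,4,0,0,1,0,4,0,0,1])

```text
time_s: 5.43
tool_pos: [0.5937, -0.0277, 0.0835]
tool_rot: [-140.0, 90.0, 130.9]
force: [1.0, -0.6, 0.1]
grip_width: 0.0005
```

Emit:
servo_tool(rows=[0,1,0,0,1,0,2,0,0,1,0,3,0,0,1,0,3,0,0,1])

```text
time_s: 5.77
tool_pos: [0.5938, -0.0247, 0.0836]
tool_rot: [-171.4, 90.0, 99.5]
force: [-0.4, 0.0, -0.2]
grip_width: 0.0005
```

Emit:
servo_tool(rows=[0,1,0,0,1,0,2,0,0,1,0,2,0,0,1])

```text
time_s: 6.02
tool_pos: [0.5938, -0.023, 0.0836]
tool_rot: [-5.2, 90.0, -94.3]
force: [-0.0, 0.7, -0.4]
grip_width: 0.0006
```

Emit:
servo_tool(rows=[0,1,0,0,1,0,2,0,0,1,0,2,0,0,1])

```text
time_s: 6.27
tool_pos: [0.5938, -0.0216, 0.0836]
tool_rot: [-7.5, 89.9, -96.6]
force: [-1.2, -1.5, -0.7]
grip_width: 0.0008
```

Emit:
servo_tool(rows=[0,1,0,0,1,0,2,0,0,1,0,2,0,0,1])

```text
time_s: 6.52
tool_pos: [0.5937, -0.0198, 0.0835]
tool_rot: [-11.2, 89.9, -100.3]
force: [-0.6, -3.5, -0.1]
grip_width: 0.0003
```

Emit:
servo_tool(rows=[0,1,0,0,1,0,2,0,0,1,0,2,0,0,1])

```text
time_s: 6.77
tool_pos: [0.5937, -0.0172, 0.0835]
tool_rot: [-23.5, 90.0, -112.6]
force: [0.3, -4.0, -0.2]
grip_width: 0.0002
```

Emit:
servo_tool(rows=[0,1,0,0,1,0,2,0,0,1,0,2,0,0,1])

```text
time_s: 7.02
tool_pos: [0.5938, -0.013, 0.0836]
tool_rot: [173.5, 89.9, 84.5]
force: [0.3, 0.3, -0.2]
grip_width: 0.0002
```

Emit:
servo_tool(rows=[0,1,0,0,1,0,2,0,0,1,0,2,0,0,1])

```text
time_s: 7.27
tool_pos: [0.5938, -0.0115, 0.0837]
tool_rot: [167.5, 89.9, 78.4]
force: [-1.0, -0.6, -1.1]
grip_width: 0.0008
```

Emit:
servo_tool(rows=[0,1,0,0,1,0,2,0,0,1,0,2,0,0,1])

```text
time_s: 7.52
tool_pos: [0.5938, -0.0105, 0.0836]
tool_rot: [173.5, 90.0, 84.5]
force: [-0.6, 0.4, 0.1]
grip_width: 0.0007
```

```bash
cat > look.py <<'E'
from h import *
import sys
o,p=wristcam(); print(o['tool_pos'],o['force'],o['time_s'])
cv2.imwrite(f"pics/{sys.argv[1]}.png",p["frame"])
for d in cut_out("lever",p)[:1]:
    w=world(p,d["pixels"]); t=w[w[:,2]>.09]; print(round(d["score"],2),len(t),t.mean(0) if len(t) else "",t.min(0) if len(t) else "",t.max(0) if len(t) else "")
E
python3 look.py w3
```

```text
[ 0.59378255 -0.01046185  0.08358688] [-0.57130425  0.40518701  0.10303091] 7.5167
0.9 63 [0.6046621  0.01102679 0.09167557] [0.60357561 0.00611045 0.09007431] [0.60537713 0.01552673 0.09369306]
```

View pics/w3.png

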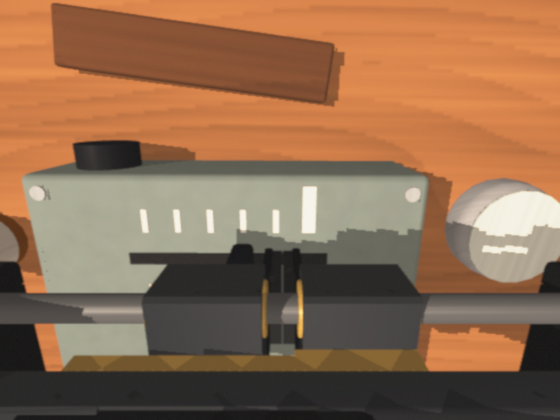

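Emit:
servo_tool(rows=[0,1,0,0,1,0,2,0,0,1,0,3,0,0,1,0,4,0,0,1,0,5,0,0,1,0,5,0,0,1])

```text
time_s: 8.12
tool_pos: [0.5937, -0.0056, 0.0836]
tool_rot: [-161.8, 90.0, 109.1]
force: [-0.7, 0.5, -0.5]
grip_width: 0.0009
```

Emit:
servo_tool(rows=[0,1,0,0,1,0,2,0,0,1,0,2,0,0,1])

```text
time_s: 8.37
tool_pos: [0.5938, -0.0043, 0.0835]
tool_rot: [-9.1, 90.0, -98.2]
force: [0.3, -1.3, 1.4]
grip_width: 0.0007
```

Emit:
servo_tool(rows=[0,1,0,0,1,0,2,0,0,1,0,2,0,0,1])

```text
time_s: 8.62
tool_pos: [0.5938, -0.0028, 0.0835]
tool_rot: [-8.4, 89.9, -97.6]
force: [-0.1, -3.3, 0.1]
grip_width: 0.0002
```

Emit:
servo_tool(rows=[0,1,0,0,1,0,2,0,0,1,0,2,0,0,1])

```text
time_s: 8.87
tool_pos: [0.5937, -0.0007, 0.0835]
tool_rot: [-11.1, 89.9, -100.2]
force: [-0.3, -4.4, 1.1]
grip_width: 0.0004
```

Emit:
servo_tool(rows=[0,1,0,0,1,0,2,0,0,1,0,2,0,0,1])

```text
time_s: 9.12
tool_pos: [0.5937, 0.0026, 0.0835]
tool_rot: [-166.4, 90.0, 104.5]
force: [0.3, -2.0, 0.6]
grip_width: 0.0003
```

```bash
python3 look.py w4
```

```text
[0.59367508 0.00255621 0.0835128 ] [ 0.28240586 -2.03419621  0.58360039] 9.1167
0.79 62 [0.60672127 0.01786267 0.096321  ] [0.60388348 0.00959033 0.09001372] [0.63137057 0.02348195 0.14969056]
```

Near the crest, as predicted.

Emit:
servo_tool(rows=[0,1,0,0,1,0,2,0,0,1,0,2,0,0,1])

```text
time_s: 9.47
tool_pos: [0.5938, 0.0058, 0.0837]
tool_rot: [167.6, 89.9, 78.6]
force: [0.1, 0.7, 0.2]
grip_width: 0.0003
```

```bash
python3 look.py w5
```

```text
[0.59382627 0.00582936 0.08366496] [0.06001241 0.7173277  0.22338297] 9.4667
0.9 49 [0.60446406 0.02900384 0.09169939] [0.60366359 0.02435233 0.09001921] [0.60514982 0.03348281 0.09413489]
```

View pics/w5.png

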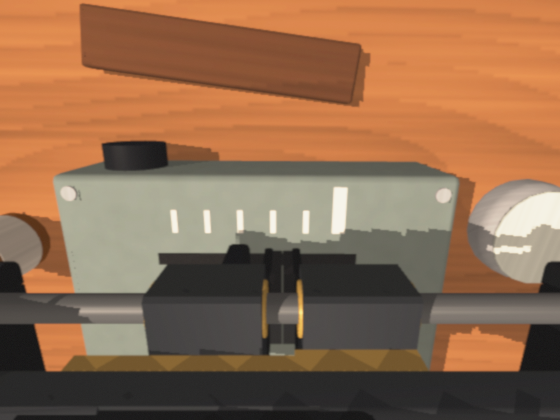

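Emit:
servo_tool(rows=[0,-4,0,0,1,0,-8,0,0,1,0,-8,20,0,1,0,-8,45,0,1,0,-8,75,0,1,-25,12,75,0,1,-50,35,75,0,1,-75,60,75,0,1,-92,77,75,0,1,-92,77,75,0,1])

```text
time_s: 10.4
tool_pos: [0.4984, 0.0853, 0.1588]
tool_rot: [-68.4, 89.9, -157.1]
force: [0.2, 1.0, 0.9]
grip_width: 0.0003
```

```bash
python3 look.py w6
```

```text
[0.49841079 0.08528198 0.15881209] [0.20104221 0.96417871 0.88688728] 10.4
0.64 900 [0.59266565 0.03048119 0.0986328 ] [0.58098319 0.02302101 0.09013188] [0.60429691 0.03571691 0.10187685]
```

View pics/w6.png

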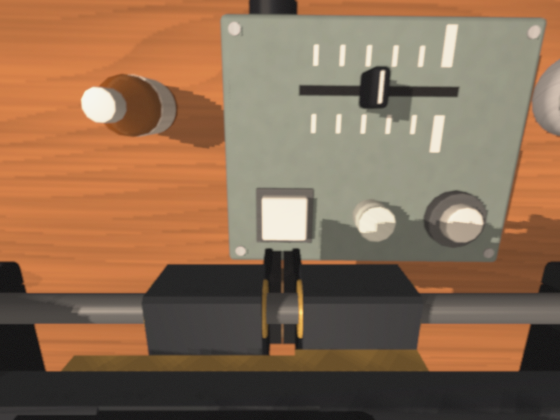

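Emit:
servo_tool(rows=[2,-3,-25,0,1,2,-3,-50,0,1,2,-3,-62,0,1,2,-3,-68,0,1,2,-3,-71,0,1,2,-3,-71,0,1])

```text
time_s: 11.0
tool_pos: [0.5041, 0.0778, 0.0875]
tool_rot: [-140.6, 90.0, 130.3]
force: [-0.6, 0.3, 0.5]
grip_width: 0.0002
```

Emit:
servo_tool(rows=[0,0,-2,0,1,0,0,-4,0,1,0,0,-6,0,1,0,0,-6,0,1])

```text
time_s: 11.33
tool_pos: [0.5046, 0.0781, 0.0822]
tool_rot: [86.7, 89.9, -2.4]
force: [0.8, 0.3, 1.9]
grip_width: 0.0003
```

Emit:
servo_tool(rows=[0,0,-2,0,1,0,0,-3,0,1,0,0,-3,0,1])

```text
time_s: 11.58
tool_pos: [0.5046, 0.0781, 0.0791]
tool_rot: [89.7, 89.9, 0.6]
force: [0.7, 0.1, 3.7]
grip_width: 0.0002
```

Emit:
servo_tool(rows=[0,0,-1,0,1,0,0,-2,0,1,0,0,-2,0,1])

```text
time_s: 11.83
tool_pos: [0.5046, 0.0781, 0.0774]
tool_rot: [81.3, 89.9, -7.8]
force: [0.2, 0.1, 7.7]
grip_width: 0.0001
```

Emit:
servo_tool(rows=[0,0,-1,0,1,0,0,-2,0,1,0,0,-2,0,1])

```text
time_s: 12.08
tool_pos: [0.5047, 0.0781, 0.0772]
tool_rot: [39.7, 89.9, -49.4]
force: [-4.9, -0.5, 22.7]
grip_width: 0.0004
```

Hard stop reached at TCP 0.0772 (key fully down). Release.

Emit:
servo_tool(rows=[0,0,5,0,1,0,0,10,0,1,0,0,25,0,1,0,0,60,0,1,0,0,100,0,1,0,0,140,0,1,0,-20,175,0,1,0,-50,200,0,1,0,-70,210,0,1,0,-70,210,0,1])

```text
time_s: 12.92
tool_pos: [0.5045, 0.0024, 0.2865]
tool_rot: [37.0, 89.8, -52.5]
force: [0.2, -0.2, 0.4]
grip_width: 0.0003
```

```bash
python3 look.py w7; python3 - <<'E'
from h import *
o,p=wristcam()
for t in ("start_key","stop_button","peg_tin"):
    for d in cut_out(t,p)[:1]:
        w=world(p,d["pixels"]); print(t,round(d["score"],2),np.round(np.median(w,0),4))
f=p["frame"]; cv2.imwrite("pics/w7z.png",cv2.resize(f[20:240,120:400],None,fx=2.7,fy=2.7,interpolation=2))
E
```

```text
[0.50445489 0.00241137 0.28654183] [ 0.23118375 -0.24292692  0.40840396] 12.9167
0.56 292 [0.59212368 0.02877761 0.0991887 ] [0.58087302 0.02336906 0.09457521] [0.60391479 0.03506352 0.10157764]
start_key 0.67 [0.5009 0.0829 0.0733]
stop_button 0.77 [ 0.5036 -0.0451  0.0834]
peg_tin 0.35 [ 0.5029 -0.0451  0.0834]
```

View pics/w7z.png

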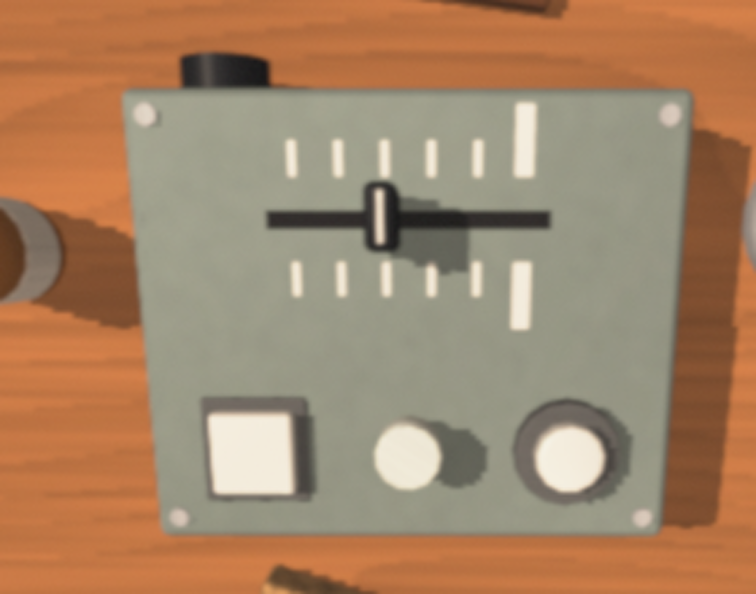

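The lever stands at the third tick from off, at crop (380, 217) against ticks at columns 385 and 387. The key is back at 73 mm, as before the press. The tin and stop button haven't moved.

```bash
python3 -c "
from cell import *
print(sign_off())"
```

```text
the job is handed in; nothing more can be done
None
```

The job is handed in: the lever rests in the third notch, and I then pressed the start key fully down and let it spring back.

- **Lever:** it started in the first notch. I pushed its off-side face with the closed fingers at about 4 N and felt two clicks, first to the second notch, then to the third. I stopped right after the second click and backed off. The last picture shows it in line with the third tick (y about 0.029 m, tick at 0.028 m).
- **Start key:** the key moved with rising force and then hit its stop at about 5 to 6 mm of travel. The last step reached 23 N on the fingertips, more than the 5 N needed but within limits. My press was about 4 mm off the key's centre in each direction, still on its face. Afterwards its top was back at 73 mm, the same as before.
- **Other things:** the stop button and the small tin look untouched in the last picture. The network's low-score (0.35) `peg_tin` detection fell on the stop button, so I checked the tin by eye. I didn't re-measure the things around the box, but felt no contact with any of them. The arm ended clear of everything, at about 13 s.

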